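# Close and lock the tile clamp in the clay workshop

### The arm

A 7-joint arm with a two-finger parallel gripper is mounted at the origin on the work surface. World frame = base frame: x ahead of the robot, y to its left, z up, the work surface at z = 0. Lengths are in m, angles in rad, forces in N, time in s.
With the tool pointing down it reaches from about 0.425 to 0.875 m from the base axis. Payload 4.7 kg.
Tool frame: the origin (TCP) lies at the very end of the fingers, on their centre line; the grasp point (between the pads) lies 19 mm behind it (grip_point_offset is the distance from the TCP to the grasp point, in m); x points along the fingers, z is the direction in which the jaws open and shut, and the axes are right-handed (so a half turn about x gives the same grasp; the last joint's range is limited). The gripper opens to 87 mm and grips with 3 to 60 N. Pads are 19 mm wide; open, the fingers measure 117 mm over their backs; the gripper's body (75 mm by 190 mm) begins 51 mm behind the grasp point.
Start: joints at [-1.207, 0.321, -0.07, 1.45, 0.023, 1.371, -0.057], TCP at [0.223, 0.611, 0.223] pointing down, gripper open.
Joint ranges: [-2.86, 2.86], [-0.3, 2.09], [-1.38, 1.24], [0.06, 2.45], [-1.56, 4.7], [0.09, 2.05], [-2.69, 2.69]. Speed limits (rad/s): [2.57, 2.57, 3.14, 3.14, 3.14, 3.14, 3.14].

### API

Orientations are given as a rotation vector (axis times angle).
In Python, from bench import get_state, get_image, calibration, close_job, grip_point_offset gives the robot as it stands.
- The arm moves only by the tool play_rows, never from a script. Its argument "targets" is a list of rows, each an object with "claw": the closure, from 0 (fully open) to 1 (shut); "linear": the shift along the tool's x, y, z as a fraction of full scale, a list of three; "rotation": the turn, a rotation vector about the tool's x, y, z as a fraction of full scale, a list of three. In form: [{"claw": claw, "linear": [x, y, z], "rotation": [wx, wy, wz]}, ...]. A call has 1 to 10 rows; each row shifts and turns the pose as measured when the row begins, along the tool's axes as they then stand; what a row does not reach is not made up. Full scale, the value 1, is 2.5 cm for a shift and 90 degrees for a turn. A row lasts 1/12 s, in which the tool goes at most 41.7 mm and 7.16 degrees, less where a joint would pass 70% of its speed; a pose out of reach is approached as far as the arm can. A call with a number of a shift or a turn outside -1 to 1 is refused whole. A call with a gripper value outside its range is refused whole. The fingers move at their own pace and stop on an object; "newtons" is the grip in N (left out, the last holds). Time passes only in rows, so rows that do not move let the fingers close. It gives the time, the measured TCP pose, the force and the opening at its end, in the units of the state.
- get_state(): the state, without advancing time (a new reading comes with each control period).
- get_image(name): name is "side" or "top" or "wrist"; returns the picture (420x560x3 uint8, blue, green, red); there is no depth.
- calibration(name): a dict with "fx", "fy", "cx", "cy" (pixels), "dist_coeffs" ([k1, k2, p1, p2, k3] as OpenCV has them; the pictures are not rectified), "rvec" (rotation vector, rad) and "tvec" (3), from world to camera coordinates, as OpenCV has them; the wrist camera has in their place "hand_eye" (4x4, takes a point from camera to tool coordinates, whose origin is the TCP and whose axes are the tool frame's). Camera axes: x right, y down, z forward; pixel columns grow to the right and rows downward; lengths in m; the calibration is good to about 2 mm. A picture is of the moment at which its call begins: read the wrist's pose just before it. calibration takes no time and is no camera call.
- close_job(): hands the job in, once; it reports no verdict.
The state is a dict: "time": time; "joint_positions": joint angles; "qd": joint speeds; "joint_torque": joint torques, N m; "position": TCP position; "tool_rot": TCP orientation; "ft_force": force on the tool from outside, world axes, zero at the start; "torque": the same for the moment, N m; "grip_width": opening from 0.0 (shut) to 1.0 (fully open).
Only numpy, scipy, OpenCV 4.12 (cv2) and the standard library are available. Lean on these libraries where they do the work, as an engineer would, in place of code of your own. Each camera call takes 0.05 s, during which the arm holds its last target. There are 200 camera calls.

### The job

Close the tile clamp and lock it: push the pin's black grip along the long leg of the L-shaped slot until the wooden jaw is home against the terracotta tile, then push it sideways round the corner to the blind end of the short leg, and leave it there. Only push the grip, gently, with closed fingers or the outside of a finger: do not pinch it or pull it up, and leave the figure, the jar and the cup where they stand.

Things in the scene. Friction and masses are not known exactly. Their poses are not given: they have to be found in the camera images.
- jig: Tile clamp, fixed to the table, turned up to 0.6 rad: plywood board 390 x 200 x 18 mm. Origin at the centre of its underside (table top, z = 0); x runs from the pin end to the tile, y left, z up. Its steel gate plate, top at z = 36 mm, covers x -175 to -45, y -50 to 85 and has an L-shaped slot 19 mm wide. Positions below are in this frame, mm.
- slot_open (a point): Where the pin's centre stands at the open end of the long leg: (-150, 0, 36), on the plate's top. The long leg runs from here along clamp +x, 80 mm, to slot_corner.
- slot_corner (a point): Where the pin's centre stands at the corner: (-70, 0, 36). The short leg runs from here along clamp +y, 45 mm, to slot_end; the pin has 3 mm of play back towards -x in it.
- slot_end (a point): Where the pin's centre stands at the closed end of the short leg: (-70, 45, 36).
- tile (a point): Middle of the front edge of the fixed terracotta tile: (61, 0, 30), top of the tile. Tile 100 x 110 x 12 mm, with a fence 45 mm high behind it. The wooden jaw before it (120 mm wide, 22 thick, top at z = 48) has its tile-side face at x = -20 mm plus joint jaw, between gate plate and tile.
- pin_top (a point): Centre of the flat top of the pin's grip: a black plastic sleeve (pin_c1), an upright cylinder of 28 mm diameter from z = 44 to z = 90 mm above the table, on a 16 mm steel pin that stands up through the slot. It never tips, stays where left and stops hard at the slot's edges and ends. About 2.5 N moves it along the long leg, 2 N along the short leg.
- jaw (a joint): How far pin and jaw have moved along the long leg (clamp +x), m: 0 at the open end of the slot, 0.080 with the pin at the corner and the jaw on the tile. Starts between 0 and 0.04. The pin can turn the corner only above 0.077.
- cross (a joint): How far the pin has moved sideways along the short leg (clamp +y), m: 0 in the long leg (about 0.0015 of play either way), 0.045 at the closed end of the short leg.
- pin (a joint): How far the pin is pulled up, m: 0 at rest, up to 0.015 against its weight (1.2 N) and a weak spring. It must stay down.
- figure: Bystander: a turned wooden figure, 48 mm diameter at most, 140 mm tall, loose, standing beside the clamp. Origin at the centre of its underside.
- glaze: Bystander: a white ceramic jar with a lid, 60 mm diameter, 75 mm tall, loose, standing beside the clamp. Origin at the centre of its underside.
- cup: Bystander: a terracotta cup, 72 mm diameter, 85 mm tall, loose, standing beside the clamp. Origin at the centre of its underside.

How it is judged:
By the outcome, as a careful person would: the job done as asked, in the order asked, and still so for the second after the job is handed in, with the robot touching nothing.
It also fails if it takes over 38 s, if anything falls off the work surface, if the arm or the gripper's body presses on something with over 40 N, if the wrist force passes 120 N, or if a joint passes its speed limit or range.

## Working session

There is one attempt and no reset: what is moved stays moved. The work goes in short steps, Python scripts to look and compute and a tool call to move; the robot and the scene stay as the last step left them, time stands still between calls to the robot, and variables do not carry over. Pictures are saved under pics/ and viewed, about 8 in all and at most 12, crops included, and the job is handed in when it is done.

Besides the shell and the picture viewer there is one more tool, called after "Call:" as a command line: name --argument value ..., lists and objects as JSON in quotes. play_rows: Moves the arm, as the interface text tells. Shift numbers are shares of 2.5 cm and turn numbers shares of 90 degrees, none past 1 either way. Its arguments: {"type":"object","properties":{"targets":{"type":"array"},"newtons":{"type":"number"}},"required":["targets"]}

```bash
mkdir -p pics
python3 - <<'E'
from bench import *
import cv2
s=get_state();print(s)
for n in("top","side"):
    cv2.imwrite(f"pics/{n}1.png",get_image(n)); print(n,calibration(n))
print(calibration("wrist"))
E
```

```text
{'time': 0.0, 'joint_positions': array([-1.20691029,  0.32180559, -0.07008141,  1.45170224,  0.02260516,
        1.37078655, -0.05693477]), 'qd': array([-0.000427  , -0.00231291, -0.0012122 ,  0.00117903,  0.00022508,
       -0.00049752, -0.00084477]), 'joint_torque': array([ 1.76059707e-04, -4.91289246e+01, -4.03486155e-01, -3.12523091e+01,
       -6.36083423e-02,  4.38966625e-02,  1.97577883e-04]), 'position': array([0.22261088, 0.61009224, 0.22145912]), 'tool_rot': array([-0.94896924,  1.35616349,  0.94701351]), 'ft_force': array([ 0.90191981, -0.0068843 , -0.10422964]), 'torque': array([-0.03650696, -0.03488649,  0.02795556]), 'grip_width': 0.9977722827900471}
top {'fx': 425.81536067554515, 'fy': 425.81536067554515, 'cx': 281.0996551614534, 'cy': 203.61363126263072, 'dist_coeffs': array([-0.09531766,  0.        ,  0.        ,  0.        ,  0.        ]), 'rvec': array([ 2.16736165, -2.12137253,  0.10627398]), 'tvec': array([0.01226558, 0.58554595, 0.80180069])}
side {'fx': 470.4957492310306, 'fy': 470.4957492310306, 'cx': 276.24625328728575, 'cy': 199.40467731487976, 'dist_coeffs': array([-0.12856503,  0.        ,  0.        ,  0.        ,  0.        ]), 'rvec': array([ 2.18769853, -0.33939985,  0.17928368]), 'tvec': array([-0.53855738,  0.16467124,  0.8852579 ])}
{'fx': 364.22208161191713, 'fy': 364.22208161191713, 'cx': 275.36326547487084, 'cy': 209.398865555935, 'dist_coeffs': array([-0.08878247,  0.        ,  0.        ,  0.        ,  0.        ]), 'hand_eye': array([[-2.35898115e-04, -2.67494337e-01,  9.63559404e-01,
        -1.61698246e-01],
       [-9.18765151e-04, -9.63558966e-01, -2.67494440e-01,
         7.30878666e-02],
       [ 9.99999550e-01, -9.48386235e-04, -1.84627312e-05,
        -5.64022615e-04],
       [ 0.00000000e+00,  0.00000000e+00,  0.00000000e+00,
         1.00000000e+00]])}
```

View pics/top1.png

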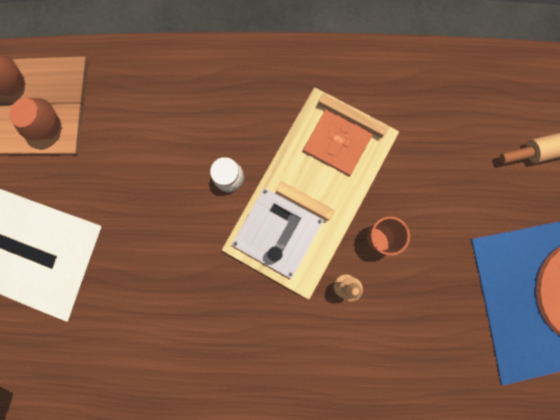

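View pics/side1.png

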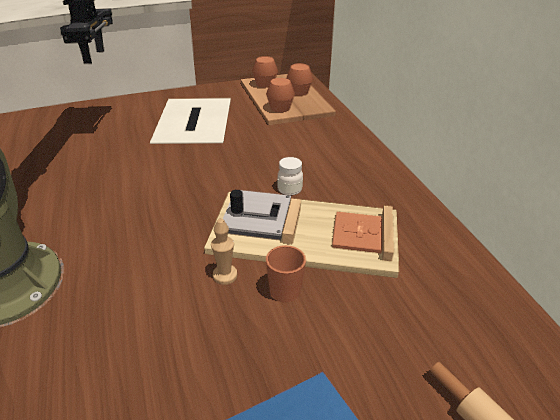

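The clamp is in mid-view of the top picture, with board corners at about (317,90), (398,131), (309,297), (224,250) and the grip near (275,255). The figure is at (348,288), the cup at (390,237) and the jar at (227,175). I'll enlarge it.

Run:
```python
import cv2
i=cv2.imread("pics/top1.png")[80:305,205:425]
cv2.imwrite("pics/top1c.png",cv2.resize(i,None,fx=2.66,fy=2.66,interpolation=cv2.INTER_CUBIC))
```

```text
(no output)
```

View pics/top1c.png

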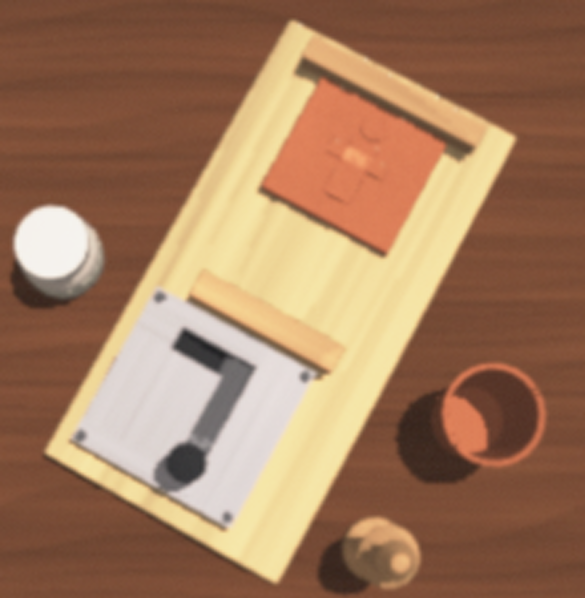

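The enlarged crop gives board corners at (293,20), (516,138), (277,583), (45,455), plate corners at (158,289), (316,372), (228,530), (70,443), and the grip top at (187,462). Next I'll fit the pose.

```bash
cat > h.py <<'E'
import numpy as np, cv2
from bench import *
from scipy.optimize import least_squares
from scipy.spatial.transform import Rotation as R
C=calibration("top");K=np.array([[C['fx'],0,C['cx']],[0,C['fy'],C['cy']],[0,0,1]])
def proj(P): return cv2.projectPoints(np.array(P,float),C['rvec'],C['tvec'],K,C['dist_coeffs'])[0][:,0]
def px(uv,z):
    u=cv2.undistortPoints(np.array([[uv]],float),K,C['dist_coeffs'])[0,0]
    M=R.from_rotvec(C['rvec']).as_matrix(); d=M.T@np.r_[u,1]; o=-M.T@C['tvec']
    return o+d*(z-o[2])/d[2]
def crop(p): return np.array(p)/2.66+[205,80]
E
python3 - <<'E'
from h import *
uv=crop([(293,20),(516,138),(277,583),(45,455),(158,289),(316,372),(228,530),(70,443)])
J=np.array([(195,100,18),(195,-100,18),(-195,-100,18),(-195,100,18),(-45,85,36),(-45,-50,36),(-175,-50,36),(-175,85,36)])/1e3
def W(p,J): c,s=np.cos(p[2]),np.sin(p[2]); return np.c_[p[0]+c*J[:,0]-s*J[:,1],p[1]+s*J[:,0]+c*J[:,1],J[:,2]]
f=lambda p:(proj(W(p,J))-uv).ravel()
r=least_squares(f,[.6,0,-.5]);p=r.x;print(p,np.abs(r.fun).max(),np.round(r.fun,1))
g=px(crop((187,462)),.09);print("grip",g)
c,s=np.cos(p[2]),np.sin(p[2]);d=g[:2]-p[:2];print("grip in jig",c*d[0]+s*d[1],-s*d[0]+c*d[1])
print(W(p,np.array([(-150,0,36),(-70,0,36),(-70,45,36)])/1e3))
for n,q,z in(("jar",(52,242),.075),("cup",(493,415),.085),("fig",(400,562),.14)):
    w=px(crop(q),z);d=w[:2]-p[:2];print(n,w,c*d[0]+s*d[1],-s*d[0]+c*d[1])
print(R.from_rotvec(get_state()['tool_rot']).as_matrix())
E
```

```text
[ 0.61606968 -0.03650963 -0.48432775] 1.223461415421184 [-0.8 -0.3  0.5 -0.2  0.   1.2 -0.6 -0.2 -0.5 -0.7  0.1  1.   1.1  0.2
  0.1 -1.1]
grip [0.48644561 0.03179457 0.09      ]
grip in jig -0.14651912521331195 9.368780252252962e-05
[[ 0.48332146  0.0333324   0.036     ]
 [ 0.55412051 -0.00391668  0.036     ]
 [ 0.57507312  0.03590779  0.036     ]]
jar [0.64098735 0.13315436 0.075     ] -0.05694600702165698 0.16175261883334008
cup [ 0.52306035 -0.17882045  0.085     ] -0.01605030933146731 -0.16924979804300344
fig [ 0.42573296 -0.10672906  0.14      ] -0.13575062846508884 -0.1507667223179645
[[-4.90437808e-04 -9.39465536e-01  3.42643059e-01]
 [-1.66699361e-03  3.42643392e-01  9.39464064e-01]
 [-9.99998490e-01 -1.10435096e-04 -1.73412832e-03]]
```

Call:
play_rows --targets '[{"claw":1,"linear":[0,0,0],"rotation":[0.043,0,0]},{"claw":1,"linear":[0,0,0],"rotation":[0.043,0,0]},{"claw":1,"linear":[0,-0.5,-0.42],"rotation":[0,0,0]},{"claw":1,"linear":[0,-0.9,-0.75],"rotation":[0,0,0]},{"claw":1,"linear":[0,-0.9,-0.75],"rotation":[0,0,0]},{"claw":1,"linear":[0,-0.9,-0.75],"rotation":[0,0,0]},{"claw":1,"linear":[0,-0.9,-0.75],"rotation":[0,0,0]},{"claw":1,"linear":[0,-0.9,-0.75],"rotation":[0,0,0]},{"claw":1,"linear":[0,-0.9,-0.75],"rotation":[0,0,0]},{"claw":1,"linear":[0,-0.9,-0.75],"rotation":[0,0,0]}]'

```text
time: 0.93
position: [0.3016, 0.4002, 0.214]
tool_rot: [-0.854, 1.411, 0.849]
ft_force: [0.9, -0.1, 0.5]
grip_width: 0.326
```

```bash
cat >> h.py <<'E'
def js(g=(-.185,0,.15)):
    p=np.array([.61607,-.03651]);a=-.48433;s=get_state();Q=R.from_euler('z',a)
    j=Q.inv().apply(s['position']-np.r_[p,0]);M=R.from_rotvec(s['tool_rot']).as_matrix()
    print("t",s['time'],"jig mm",np.round(j*1e3,1),"F jig",np.round(Q.inv().apply(s['ft_force']),1),"w",round(s['grip_width'],3))
    d=Q.apply(np.array(g)-j);print("todo tool/25mm",np.round(M.T@d/.025,2))
    D=Q.as_matrix()@np.array([[0,-1,0],[0,0,1],[-1,0,0]]).T@np.eye(3)
    D=Q.as_matrix()@np.array([[0,-1,0],[0,0,1],[-1,0,0]])
    print("rot/90",np.round(R.from_matrix(M.T@D).as_rotvec()/(np.pi/2),4))
E
python3 -c "from h import *;js()"
```

```text
t 0.9333 jig mm [-481.6  240.   214. ] F jig [0.9 0.3 0.5] w 0.326
todo tool/25mm [  2.64 -11.82  -9.64]
rot/90 [ 0.0039 -0.008  -0.0023]
```

Call:
play_rows --targets '[{"claw":1,"linear":[0.1,-1,-0.8],"rotation":[0.004,-0.008,-0.002]},{"claw":1,"linear":[0,-1,-0.8],"rotation":[0,0,0]},{"claw":1,"linear":[0,-1,-0.8],"rotation":[0,0,0]},{"claw":1,"linear":[0,-1,-0.8],"rotation":[0,0,0]},{"claw":1,"linear":[0,-1,-0.8],"rotation":[0,0,0]},{"claw":1,"linear":[0,-1,-0.8],"rotation":[0,0,0]},{"claw":1,"linear":[0,-1,-0.8],"rotation":[0,0,0]},{"claw":1,"linear":[0,-1,-0.8],"rotation":[0,0,0]},{"claw":1,"linear":[0,-1,-0.8],"rotation":[0,0,0]},{"claw":1,"linear":[0,-0.5,-0.4],"rotation":[0,0,0]}]'

```text
time: 1.77
position: [0.4253, 0.1022, 0.2084]
tool_rot: [-0.843, 1.405, 0.845]
ft_force: [-0.3, -0.2, -0.5]
grip_width: 0.005
```

```bash
python3 -c "from h import *;js()"
```

```text
t 1.7667 jig mm [-233.4   33.9  208.4] F jig [-0.2 -0.3 -0.5] w 0.005
todo tool/25mm [ 2.33 -1.94 -1.35]
rot/90 [-0.0017 -0.0016 -0.0016]
```

Next I'll go to (-185, 0) and descend to about z = 73 mm.

Call:
play_rows --targets '[{"claw":1,"linear":[0.4,-0.9,-0.65],"rotation":[0,0,0]},{"claw":1,"linear":[0.6,-0.7,-0.5],"rotation":[0,0,0]},{"claw":1,"linear":[0.8,-0.4,-0.2],"rotation":[0,0,0]},{"claw":1,"linear":[0.8,0,0],"rotation":[0,0,0]},{"claw":1,"linear":[0.5,0,0],"rotation":[0,0,0]},{"claw":1,"linear":[0,0,0],"rotation":[0,0,0]}]'

```text
time: 2.27
position: [0.4561, 0.0391, 0.1284]
tool_rot: [-0.835, 1.405, 0.834]
ft_force: [0.4, 0.2, 0.6]
grip_width: 0.003
```

Run:
```python
from h import *
js((-.185,0,.073))
cv2.imwrite("pics/a.png",np.vstack([get_image("top")[130:310,180:420],get_image("side")[130:310,160:400]]).repeat(2,0).repeat(2,1)[:, :])
```

```text
t 2.2667 jig mm [-176.8   -7.5  128.4] F jig [0.3 0.3 0.6] w 0.003
todo tool/25mm [2.22 0.33 0.3 ]
rot/90 [-0.0092 -0.0001  0.0001]
```

Call:
play_rows --targets '[{"claw":1,"linear":[0,0.4,0.3],"rotation":[-0.009,0,0]},{"claw":1,"linear":[0.6,0,0],"rotation":[0,0,0]},{"claw":1,"linear":[0.6,0,0],"rotation":[0,0,0]},{"claw":1,"linear":[0.6,0,0],"rotation":[0,0,0]},{"claw":1,"linear":[0,0,0],"rotation":[0,0,0]}]'

```text
time: 2.78
position: [0.455, 0.059, 0.0904]
tool_rot: [-0.851, 1.382, 0.851]
ft_force: [-1.0, -0.9, -0.4]
grip_width: 0.007
```

Run:
```python
from h import *
js((-.185,0,.073))
cv2.imwrite("pics/b.png",cv2.resize(np.hstack([get_image("top")[150:310,200:400],get_image("side")[120:280,170:370]]),None,fx=2,fy=2))
js((-.185,0,.073))
```

```text
t 2.7833 jig mm [-187.     9.5   90.4] F jig [-0.4 -1.2 -0.4] w 0.007
todo tool/25mm [ 0.69 -0.07 -0.39]
rot/90 [0.0059 0.0079 0.005 ]
t 2.8833 jig mm [-185.5   10.4   92.6] F jig [ 0.2 -0.4  0.1] w 0.004
todo tool/25mm [ 0.78 -0.01 -0.43]
rot/90 [0.0057 0.0095 0.0067]
```

View pics/b.png

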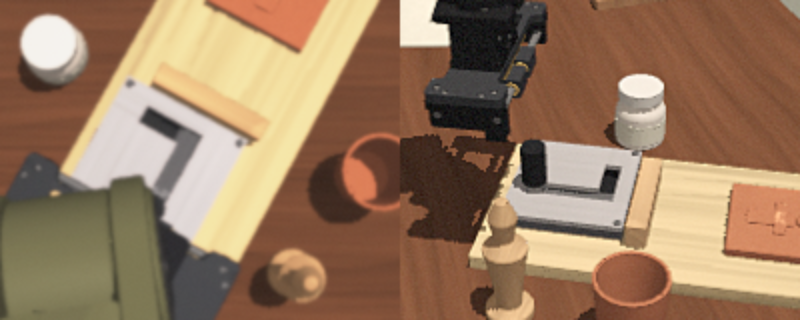

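The hand stands behind the grip: fingertip at (497,137) in the crop, grip top at (534,148). It clears the figure. I'll correct the drift and go down.

Call:
play_rows --targets '[{"claw":1,"linear":[0.3,0,-0.4],"rotation":[0.006,0.009,0.006]},{"claw":1,"linear":[0.3,0,0],"rotation":[0,0,0]},{"claw":1,"linear":[0.3,0,0],"rotation":[0,0,0]},{"claw":1,"linear":[0,0,0],"rotation":[0,0,0]},{"claw":1,"linear":[0,0,0],"rotation":[0,0,0]}]'

```text
time: 3.3
position: [0.4544, 0.0509, 0.0718]
tool_rot: [-0.846, 1.394, 0.844]
ft_force: [0.3, -0.7, 0.6]
grip_width: 0.006
```

```bash
python3 -c "from h import *;js((-.185,0,.073))"
```

```text
t 3.3 jig mm [-183.8    2.1   71.8] F jig [ 0.6 -0.5  0.6] w 0.006
todo tool/25mm [-0.05  0.05 -0.09]
rot/90 [-0.      0.003   0.0027]
```

Call:
play_rows --targets '[{"claw":1,"linear":[0,-0.25,-0.05],"rotation":[0,0.003,0.003]},{"claw":1,"linear":[0,-0.25,0],"rotation":[0,0,0]},{"claw":1,"linear":[0,-0.2,0],"rotation":[0,0,0]},{"claw":1,"linear":[0,-0.2,0],"rotation":[0,0,0]},{"claw":1,"linear":[0,-0.2,0],"rotation":[0,0,0]},{"claw":1,"linear":[0,-0.2,0],"rotation":[0,0,0]}]'

```text
time: 3.8
position: [0.4828, 0.0346, 0.0716]
tool_rot: [-0.843, 1.405, 0.851]
ft_force: [-2.4, -0.4, 2.7]
grip_width: 0.007
```

```bash
python3 -c "from h import *;js((-.0935,0,.073))"
```

```text
t 3.8 jig mm [-151.1    0.9   71.6] F jig [-1.9 -1.5  2.7] w 0.007
todo tool/25mm [-0.07 -2.3  -0.04]
rot/90 [ 0.0008 -0.001  -0.0042]
```

Call:
play_rows --targets '[{"claw":1,"linear":[-0.03,-0.22,0],"rotation":[0,0,-0.004]},{"claw":1,"linear":[0,-0.22,0],"rotation":[0,0,0]},{"claw":1,"linear":[0,-0.22,0],"rotation":[0,0,0]},{"claw":1,"linear":[0,-0.22,0],"rotation":[0,0,0]},{"claw":1,"linear":[0,-0.22,0],"rotation":[0,0,0]},{"claw":1,"linear":[0,-0.22,0],"rotation":[0,0,0]}]'

```text
time: 4.3
position: [0.5141, 0.018, 0.0717]
tool_rot: [-0.847, 1.403, 0.848]
ft_force: [-2.9, 1.8, 1.4]
grip_width: 0.005
```

```bash
python3 -c "from h import *;js((-.0935,0,.073))"
```

```text
t 4.3 jig mm [-115.7    0.8   71.7] F jig [-3.4  0.2  1.4] w 0.005
todo tool/25mm [-0.05 -0.89 -0.03]
rot/90 [ 0.0012 -0.0018 -0.0013]
```

Call:
play_rows --targets '[{"claw":1,"linear":[-0.03,-0.18,0],"rotation":[0,0,-0.001]},{"claw":1,"linear":[0,-0.16,0],"rotation":[0,0,0]},{"claw":1,"linear":[0,-0.13,0],"rotation":[0,0,0]},{"claw":1,"linear":[0,-0.1,0],"rotation":[0,0,0]},{"claw":1,"linear":[0,-0.1,0],"rotation":[0,0,0]}]'

```text
time: 4.72
position: [0.5308, 0.0092, 0.0718]
tool_rot: [-0.848, 1.403, 0.846]
ft_force: [-2.5, 2.1, 0.2]
grip_width: 0.007
```

```bash
python3 -c "from h import *;js((-.0935,0,.073))"
```

```text
t 4.7167 jig mm [-96.8   0.7  71.8] F jig [-3.1  0.7  0.2] w 0.007
todo tool/25mm [-0.05 -0.13 -0.03]
rot/90 [ 0.0011 -0.0023 -0.0005]
```

Call:
play_rows --targets '[{"claw":1,"linear":[-0.02,-0.08,0],"rotation":[0,0,0]},{"claw":1,"linear":[0,-0.08,0],"rotation":[0,0,0]},{"claw":1,"linear":[0,-0.08,0],"rotation":[0,0,0]},{"claw":1,"linear":[0,-0.08,0],"rotation":[0,0,0]}]'

```text
time: 5.05
position: [0.5341, 0.0075, 0.0716]
tool_rot: [-0.843, 1.41, 0.855]
ft_force: [-8.7, 3.0, 6.6]
grip_width: 0.011
```

```bash
python3 -c "from h import *;js((-.0935,0,.073))"
```

```text
t 5.05 jig mm [-93.1   0.8  71.6] F jig [-9.1 -1.4  6.6] w 0.011
todo tool/25mm [-0.05  0.02 -0.03]
rot/90 [ 0.0019 -0.0033 -0.0074]
```

Force rose to about 9 N at TCP x = -93, which is where the corner was predicted. I'll back off, then lift.

Call:
play_rows --targets '[{"claw":1,"linear":[0,0.25,0],"rotation":[0,0,0]},{"claw":1,"linear":[0,0.25,0],"rotation":[0,0,-0.007]},{"claw":1,"linear":[-0.3,0,0],"rotation":[0,0,0]},{"claw":1,"linear":[-0.7,0,0],"rotation":[0,0,0]},{"claw":1,"linear":[-0.6,0,0],"rotation":[0,0,0]},{"claw":1,"linear":[0,0,0],"rotation":[0,0,0]}]'

```text
time: 5.55
position: [0.5255, 0.0116, 0.1156]
tool_rot: [-0.856, 1.397, 0.838]
ft_force: [0.9, 0.4, -0.1]
grip_width: 0.008
```

```bash
python3 -c "from h import *;js((-.066,-.038,.113))"
```

```text
t 5.55 jig mm [-102.6    0.4  115.6] F jig [ 0.6  0.8 -0.1] w 0.008
todo tool/25mm [ 0.13 -1.46 -1.54]
rot/90 [ 0.0013 -0.0024  0.0067]
```

Call:
play_rows --targets '[{"claw":1,"linear":[0,-0.4,-0.4],"rotation":[0,0,0.007]},{"claw":1,"linear":[0,-0.5,-0.5],"rotation":[0,0,0]},{"claw":1,"linear":[0,-0.5,-0.5],"rotation":[0,0,0]},{"claw":1,"linear":[0,0,0],"rotation":[0,0,0]},{"claw":1,"linear":[0,0,0],"rotation":[0,0,0]}]'

```text
time: 5.97
position: [0.5441, -0.0367, 0.1184]
tool_rot: [-0.854, 1.392, 0.843]
ft_force: [-0.7, -0.6, -0.1]
grip_width: 0.004
```

Run:
```python
from h import *
js((-.066,-.038,.073))
cv2.imwrite("pics/c.png",cv2.resize(np.hstack([get_image("top")[150:310,200:400],get_image("side")[120:280,170:370]]),None,fx=2,fy=2))
```

```text
t 5.9667 jig mm [-63.7 -33.7 118.4] F jig [-0.4 -0.9 -0.1] w 0.004
todo tool/25mm [ 1.81  0.11 -0.18]
rot/90 [0.0033 0.0013 0.0057]
```

View pics/c.png

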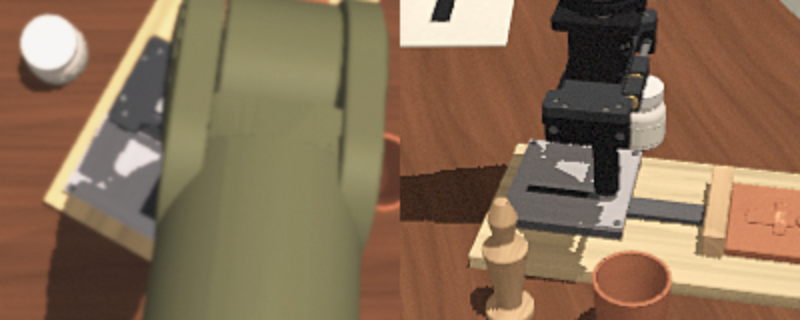

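The side view shows the jaw (crop x about 703-728) flush against the tile, and the finger at (605,165) beside the grip. I'll descend on the -y side.

Call:
play_rows --targets '[{"claw":1,"linear":[0,0.1,-0.2],"rotation":[0.003,0,0.006]},{"claw":1,"linear":[0.5,0,0],"rotation":[0,0,0]},{"claw":1,"linear":[0.5,0,0],"rotation":[0,0,0]},{"claw":1,"linear":[0.1,0,0],"rotation":[0,0,0]},{"claw":1,"linear":[0,0,0],"rotation":[0,0,0]}]'

```text
time: 6.48
position: [0.5377, -0.0362, 0.0871]
tool_rot: [-0.846, 1.398, 0.853]
ft_force: [0.4, -0.6, -0.2]
grip_width: 0.005
```

```bash
python3 -c "from h import *;js((-.067,-.038,.073))"
```

```text
t 6.4833 jig mm [-69.5 -36.2  87.1] F jig [ 0.6 -0.3 -0.2] w 0.005
todo tool/25mm [ 0.56 -0.1  -0.07]
rot/90 [ 0.0036  0.0017 -0.0022]
```

Call:
play_rows --targets '[{"claw":1,"linear":[0.35,-0.05,0],"rotation":[0.003,0,0]},{"claw":1,"linear":[0.2,0,0],"rotation":[0,0,0]},{"claw":1,"linear":[0,0,0.15],"rotation":[0,0,0]},{"claw":1,"linear":[0,0,0.18],"rotation":[0,0,0]},{"claw":1,"linear":[0,0,0.18],"rotation":[0,0,0]},{"claw":1,"linear":[0,0,0.18],"rotation":[0,0,0]}]'

```text
time: 6.98
position: [0.5464, -0.0207, 0.0705]
tool_rot: [-0.842, 1.403, 0.85]
ft_force: [-2.7, -3.4, 1.2]
grip_width: 0.006
```

```bash
python3 -c "from h import *;js((-.067,.016,.073))"
```

```text
t 6.9833 jig mm [-69.1 -18.5  70.5] F jig [-0.8 -4.2  1.2] w 0.006
todo tool/25mm [-0.1  -0.08  1.38]
rot/90 [-0.0001  0.0003 -0.0035]
```

Call:
play_rows --targets '[{"claw":1,"linear":[-0.05,0,0.2],"rotation":[0,0,-0.003]},{"claw":1,"linear":[0,0,0.2],"rotation":[0,0,0]},{"claw":1,"linear":[0,0,0.2],"rotation":[0,0,0]},{"claw":1,"linear":[0,0,0.18],"rotation":[0,0,0]},{"claw":1,"linear":[0,0,0.15],"rotation":[0,0,0]}]'

```text
time: 7.4
position: [0.5563, -0.0019, 0.0711]
tool_rot: [-0.846, 1.407, 0.844]
ft_force: [-0.8, -3.0, -1.4]
grip_width: 0.002
```

```bash
python3 -c "from h import *;js((-.067,.016,.073))"
```

```text
t 7.4 jig mm [-69.    2.8  71.1] F jig [ 0.7 -3.1 -1.4] w 0.002
todo tool/25mm [-0.08 -0.08  0.53]
rot/90 [-0.0011 -0.004  -0.0011]
```

Call:
play_rows --targets '[{"claw":1,"linear":[0,0,0.14],"rotation":[0,-0.003,0]},{"claw":1,"linear":[0,0,0.12],"rotation":[0,0,0]},{"claw":1,"linear":[0,0,0.1],"rotation":[0,0,0]},{"claw":1,"linear":[0,0,0.08],"rotation":[0,0,0]},{"claw":1,"linear":[0,0,0.08],"rotation":[0,0,0]}]'

```text
time: 7.82
position: [0.5629, 0.0106, 0.0709]
tool_rot: [-0.844, 1.404, 0.845]
ft_force: [-0.3, -3.2, -0.6]
grip_width: 0.009
```

```bash
python3 -c "from h import *;js((-.067,.016,.073))"
```

```text
t 7.8167 jig mm [-69.   16.9  70.9] F jig [ 1.2 -3.  -0.6] w 0.009
todo tool/25mm [-0.09 -0.08 -0.04]
rot/90 [-0.0011 -0.0014 -0.0013]
```

Not at the stop yet (still about 3 N). I'll press on gently.

Call:
play_rows --targets '[{"claw":1,"linear":[0,0,0.08],"rotation":[0,0,0]},{"claw":1,"linear":[0,0,0.08],"rotation":[0,0,0]},{"claw":1,"linear":[0,0,0.08],"rotation":[0,0,0]}]'

```text
time: 8.07
position: [0.5658, 0.0162, 0.0708]
tool_rot: [-0.844, 1.404, 0.845]
ft_force: [-2.1, -3.7, -0.4]
grip_width: 0.006
```

```bash
python3 -c "from h import *;js((-.067,.016,.073))"
```

```text
t 8.0667 jig mm [-69.   23.3  70.8] F jig [-0.1 -4.2 -0.4] w 0.006
todo tool/25mm [-0.09 -0.08 -0.29]
rot/90 [-0.0013 -0.0015 -0.0014]
```

Call:
play_rows --targets '[{"claw":1,"linear":[0,0,0.08],"rotation":[0,0,0]},{"claw":1,"linear":[0,0,0.08],"rotation":[0,0,0]}]'

```text
time: 8.23
position: [0.5671, 0.0185, 0.0707]
tool_rot: [-0.844, 1.407, 0.844]
ft_force: [-5.5, -9.1, 1.9]
grip_width: 0.004
```

```bash
python3 -c "from h import *;js((-.067,.016,.073))"
```

```text
t 8.2333 jig mm [-69.   25.9  70.7] F jig [ -0.6 -10.6   1.9] w 0.004
todo tool/25mm [-0.09 -0.08 -0.4 ]
rot/90 [-0.0016 -0.0032 -0.0018]
```

There's a hard stop at TCP y = 25.9 with 10.6 N. I'll back off in -y, lift clear and move aside to look.

Call:
play_rows --targets '[{"claw":1,"linear":[0,0,-0.25],"rotation":[0,0,0]},{"claw":1,"linear":[0,0,-0.3],"rotation":[0,0,0]},{"claw":1,"linear":[-0.4,0,-0.1],"rotation":[0,0,0]},{"claw":1,"linear":[-0.9,0,0],"rotation":[0,0,0]},{"claw":1,"linear":[-0.9,0,0],"rotation":[0,0,0]},{"claw":1,"linear":[-0.9,0,0],"rotation":[0,0,0]},{"claw":1,"linear":[-0.9,0,0],"rotation":[0,0,0]},{"claw":1,"linear":[-0.8,0,0],"rotation":[0,0,0]},{"claw":1,"linear":[0,0,0],"rotation":[0,0,0]}]'

```text
time: 8.98
position: [0.5623, 0.0099, 0.2026]
tool_rot: [-0.84, 1.389, 0.848]
ft_force: [0.1, -0.2, 0.2]
grip_width: 0.005
```

Call:
play_rows --targets '[{"claw":1,"linear":[0,0.2,0.6],"rotation":[0,0,0]},{"claw":1,"linear":[0,0.2,1],"rotation":[0,0,0]},{"claw":1,"linear":[0,0.2,1],"rotation":[0,0,0]},{"claw":1,"linear":[0,0.2,1],"rotation":[0,0,0]},{"claw":1,"linear":[0,0.2,1],"rotation":[0,0,0]},{"claw":1,"linear":[0,0.2,1],"rotation":[0,0,0]},{"claw":1,"linear":[0,0.2,1],"rotation":[0,0,0]},{"claw":1,"linear":[0,0.2,1],"rotation":[0,0,0]},{"claw":1,"linear":[0,0,0.5],"rotation":[0,0,0]},{"claw":1,"linear":[0,0,0],"rotation":[0,0,0]}]'

```text
time: 9.82
position: [0.6259, 0.2208, 0.2154]
tool_rot: [-0.829, 1.367, 0.85]
ft_force: [-1.1, 0.5, 0.0]
grip_width: 0.007
```

Run:
```python
from h import *
js()
cv2.imwrite("pics/d.png",cv2.resize(np.hstack([get_image("top")[80:300,205:405],get_image("side")[110:330,200:400]]),None,fx=2,fy=2,interpolation=cv2.INTER_CUBIC))
```

```text
t 9.8167 jig mm [-111.1  232.3  215.4] F jig [-1.2 -0.   0. ] w 0.007
todo tool/25mm [ 2.27  2.95 -9.38]
rot/90 [-0.0015  0.0224  0.0037]
```

View pics/d.png

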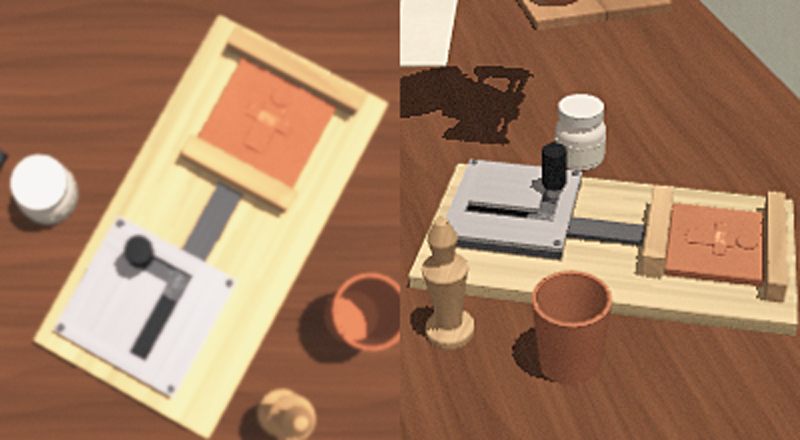

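The grip is at the short leg's blind end (top crop (138,249)), the jaw is on the tile, and the bystanders have not moved. I'll check the position numerically.

Run:
```python
from h import *
g=px(np.array((138.5,249))/2+[205,80],.09)
print(R.from_euler('z',.48433).apply(g-[.61607,-.03651,0])*1e3); print(px(np.array((40,182))/2+[205,80],.075))
print(get_state()['qd'].round(3))
```

```text
[-68.67998989  45.74004663  90.        ]
[0.64095734 0.13228554 0.075     ]
[ 0.021 -0.02   0.032  0.023  0.022  0.006  0.001]
```

The grip is at (-69, 46), against a slot end at (-70, 45). It is home, so I'll hand in.

```bash
python3 -c "from bench import *;print(close_job())"
```

```text
the job is handed in; nothing more can be done
None
```

The tile clamp is closed and locked, and I handed the job in at about 10 s of the 38 s allowed.

- **Closing the jaw:** I pushed the grip with closed fingers along the long leg until it stopped hard, at about 9 N. The side camera showed the jaw against the tile.
- **Locking the pin:** I pushed the grip from its other side round the corner to a hard stop, at about 11 N. I then backed off, lifted and moved clear.
- **Final check:** The top picture puts the grip at (-69, 46) mm in the clamp frame. The slot end is at (-70, 45) mm, so they agree within the camera's 2 mm calibration error. In the side view the grip looks fully down.
- **Bystanders:** The jar measured within 1 mm of its first position. I judged the figure and cup unmoved by eye only.
- **One mismatch:** The second stop came about 9 mm further along than I expected. That fits the fingertips being thinner than I had assumed, and the final picture confirmed the pin was home.

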